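# Set and lock the bench length stop

## Robot

A 6-joint arm with a two-finger parallel gripper is mounted at the origin on a cart in front of the work surface, level with it; the furniture and walls round the work are solid. World frame = base frame: x ahead of the robot, y to its left, z up, the work surface at z = 0. Lengths are in mm, angles in rad, forces in N, time in s.
With the tool pointing down it reaches from about 300 to 850 mm from the base axis. Payload 5.4 kg.
Tool frame: the origin (TCP) lies between the finger pads, 19 mm behind the fingertips; this is the grasp point; z points along the fingers, y is the line along which they close (so a half turn about z gives the same grasp; the last joint's range is limited). The gripper opens to 85 mm and grips with 20 to 120 N. Pads are 22 mm wide; open, the fingers measure 114 mm over their backs; the gripper's body (76 mm by 85 mm) begins 54 mm behind the grasp point. The pads swing forward as they close: fully open they stand 13 mm farther back than shut.
Start: joints at [0.975, 0.158, 1.597, -0, 1.386, -0.21], TCP at [216.381, 532.715, 249.999] pointing down, gripper open.
Joint ranges: [-2.91, 2.91], [-0.94, 2.29], [0.18, 2.7], [-1.29, 4.43], [0.17, 2.64], [-3, 3]. Speed limits (rad/s): [2.57, 2.57, 3.14, 3.14, 3.14, 3.14].

## Interface

Orientations are given as a rotation vector (axis times angle).
In Python, from plant import arm, viewer gives the robot as it stands. The module is installed in compiled form; this text tells all that it offers.
- The arm moves only by the tool jog_arm, never from a script. Its arguments are lists of equal length, an entry for each row: "hand": the opening, from -1 (shut) to 1 (fully open); "dp": the shift along the tool's x, y, z in fractions of the full range, 1 being 50 cm, a list of three; "delta_rot": the turn, a rotation vector about the tool's x, y, z in parts of the range, where 1.0 means 120 degrees, a list of three. In form: {"hand": [hand, ...], "dp": [[x, y, z], ...], "delta_rot": [[rx, ry, rz], ...]}. A call has 1 to 10 rows; each row is the pose to reach, as a shift and turn from the pose commanded when the call began, along the tool's axes at that moment; what a row does not reach only later rows make up. A row lasts 1/12 s, in which the tool goes at most 41.7 mm and 7.16 degrees, less where a joint would pass 70% of its speed; a pose out of reach is approached as far as the arm can. No shift or turn number may pass 1 either way. A call with a gripper value outside its range is refused whole. The fingers move at their own pace and stop on an object; the grip force is fixed at half the most. Time passes only in rows, so rows that repeat a pose let the fingers close. It gives the time, the measured TCP pose, the force, the opening and the grip force at its end, in the units of the state.
- arm.get_obs(): the state, without advancing time (a new reading comes with each control period).
- viewer.capture(name): name is "scene" or "side" or "wrist"; returns the picture (480x640x3 uint8, red, green, blue); there is no depth.
- viewer.get_calibration(name): a dict with "mtx" (3x3 intrinsics, pixels), "eye" and "orientation" of the camera in the world. Camera axes: x right, y down, z forward; pixel columns grow to the right and rows downward; lengths in mm; the calibration is good to about 2 mm. The wrist camera is an equidistant fisheye: a pixel r from the principal point sees the ray r / f radians off the axis. A picture is of the moment at which its call begins: read the wrist's pose just before it. get_calibration takes no time and is no camera call; for the wrist camera it gives the pose at the moment of the call.
- arm.job_done(): hands the job in; it is judged then, once.
The state is a dict: "t": time; "qpos": joint angles; "qvel": joint speeds; "joint_torque": joint torques, N m; "eef_pos": TCP position; "tcp_rot": TCP orientation; "contact_force": force on the tool from outside, world axes, zero at the start; "moment": the same for the moment, N m; "grip_width": finger opening in mm; "grasp_force": force on a finger pad.
Only numpy, scipy, OpenCV 4.12 (cv2) and the standard library are available. Lean on these libraries where they do the work, as an engineer would, in place of code of your own. Each camera call takes 0.05 s, during which the arm holds its last target. There are 200 camera calls.

## Task

Set the length stop for the next batch of hose tails: draw its T-bar out against the return spring until the red line on the bar is level with the red pointer, and hold the bar there while you swing the cam lever fully shut along the leg. Do not let go afterwards: finish with the lever shut and the gripper still firmly gripping the bar at the mark, so that the setting can be checked. Leave the pointer where it is set, and do not disturb the caliper and fittings lying round the stop.

Things in the scene. Friction and masses are not known exactly. Their poses are not given: they have to be found in the camera images.
- length_stop: Length stop, bolted down: aluminium base plate 8 mm thick (local x -150..+100, y -93..+57 mm), blue guide block (x -26..+34, y -30..+50 mm, top at 39 mm). Origin on the bench under the block, below the leg's centre line. Local -x: the way the leg is drawn out, roughly towards the robot; +y: the side the lever swings out to. On the -y side a white scale and the pointer's rail.
- stop_bar: Steel leg with a T-bar across its front; slides only along the stop's x, axes parallel to the stop's. Origin = the stop's when home; moves to local -x as it is drawn out (0..68 mm). T-bar from this origin: x -42..-30 (12 mm thick), y -56..+120, z 14..36 mm. Spring pulls it home with 4 N (6.5 N at 60 mm) plus 1 N friction: let go with the lever open, it runs home.
- bar_grip (a point): On the bar's top edge, mid-thickness, 13 mm from its +y end, 36 mm above the bench, outside the open lever, nothing but bench below. Upright fingers either side of the bar here (closing along the stop's x) hold it; straddling it with a few mm of play they can slide along it towards the leg and push the lever shut with their flank.
- bar_index (a point): The red line on top of the T-bar at its -y end, mid-thickness of the bar, 36 mm above the bench.
- pointer_tip (a point): Tip of the red pointer on the rail beside the scale, 32 mm above the bench; 22 to 38 mm out from the line's place when the leg is home. The bar is at the mark when bar_index and pointer_tip have the same x in the stop's frame (they stay 1.5 mm apart in y). It slides if pushed with over 2.5 N.
- cam_lever (a joint): Lever angle (rad) about an upright pivot: 0 = shut, lever parallel to the leg and pointing to the stop's -x; grows as it swings out to the stop's +y (limit 0.52). Starts at 0.46..0.51 and stays where left. Below 0.4 its cam clamps the leg more and more; past the dead point at 0.08 it keeps itself shut and the leg is locked. Closing takes under 15 N at 60 mm from the pivot.
- lever_pivot (a point): The lever's pivot axis at mid-height of the lever, 44.5 mm above the bench; local x 0, y +27 mm of the stop. Its screw head reaches 53 mm above the bench. Once shut, the cam holds the leg against the spring; a push of over 20 N can still creep it, so grip the bar centrally and moderately (20 to 30 N).
- lever_tip (a point): Centre of the rounded end (14 mm wide) of the red lever handle, 106 mm from the pivot. From 42 mm outwards the arm is 14 mm wide (nearer in 10 mm); it spans heights 39.5 to 49.5 mm, so it swings clear above the T-bar; upright fingers that straddle the bar meet the arm with their sides.
- brass_nipple: Bystander: brass hex nipple 31 x 59 x 27 mm, lying to the right of the stop. Origin at the centre of its underside.
- caliper: Bystander: vernier caliper 72 x 200 x 10 mm, lying to the right of the stop. Origin at the centre of its underside.
- ferrule: Bystander: steel crimp ferrule, 30 mm thick, 42 mm long, lying behind the stop on the left. Origin at the centre of its underside.

How it is judged (in metres and radians):
On the way, in this order (a step that is already met when the one before it is completed fails the run):
1. the T-bar is drawn out to the pointer and held there with the lever still open (x of bar_index in the frame of pointer_tip between -0.004 and 0.004 m and contact force between the fingers and stop_bar above 1.5 N and value of joint cam_lever above 0.38 rad), for 0.2 s.
2. the cam lever is shut while the bar is still held at the pointer (x of bar_index in the frame of pointer_tip between -0.004 and 0.004 m and contact force between the fingers and stop_bar above 1 N and value of joint cam_lever below 0.06 rad), for 0.2 s.
At the end, for the whole second after the job is handed in: The red line on the T-bar is within 4 mm of the pointer along the leg, the cam lever is shut (less than 0.06 rad), the bar is at rest and the fingers still grip it with more than 8 N; the pointer is within 3 mm and each bystander within 20 mm of where it started (x of bar_index in the frame of pointer_tip between -0.004 and 0.004 m and value of joint cam_lever below 0.06 rad and contact force between the fingers and stop_bar above 8 N and linear speed of stop_bar below 0.005 m/s and distance of each of brass_nipple, caliper, ferrule from where it was at the start of the episode below 0.02 m and distance of pointer_tip from where it was at the start of the episode below 0.003 m); the arm keeps its last pose, push and grip.
It fails at once if the cam is clamped (lever under 0.25 rad) with the bar more than 8 mm off the pointer (value of joint cam_lever below 0.25 rad and (x of bar_index in the frame of pointer_tip above 0.008 m or x of bar_index in the frame of pointer_tip below -0.008 m)).
It fails at once if the lever is swung in (under 0.36 rad) while the gripper is away from the T-bar (TCP over 20 mm from its centre line or over 70 mm above the bench) (value of joint cam_lever below 0.36 rad and (x of the grasp point in the frame of stop_bar above -0.016 m or x of the grasp point in the frame of stop_bar below -0.056 m or height (world z) of the grasp point above 0.07 m)).
It fails at once if the pointer is shifted by more than 3 mm (distance of pointer_tip from where it was at the start of the episode above 0.003 m).
It fails at once if a bystander is pushed more than 20 mm from its place (distance of any of brass_nipple, caliper, ferrule from where it was at the start of the episode above 0.02 m).
It also fails if it takes over 35 s, if anything falls off the work surface, if the arm or the gripper's body presses on something with over 40 N, if the wrist force passes 120 N, or if a joint passes its speed limit or range.

## Working session

There is one attempt and no reset: what is moved stays moved. The work goes in short steps, Python scripts to look and compute and a tool call to move; the robot and the scene stay as the last step left them, time stands still between calls to the robot, and variables do not carry over. Pictures are saved under pics/ and viewed, at most 10 in all, crops included, and the job is handed in when it is done.

Besides the shell and the picture viewer there is one more tool, called after "Call:" as name(argument=value, ...), one argument or row to a line, values as JSON. jog_arm: Moves the arm, as the interface text tells. Its arguments: {"type":"object","properties":{"hand":{"type":"array","items":{"type":"number"}},"dp":{"type":"array","items":{"type":"array","items":{"type":"number"}}},"delta_rot":{"type":"array","items":{"type":"array","items":{"type":"number"}}}},"required":["hand","dp","delta_rot"]}

```bash
mkdir -p pics
python3 - <<'E'
from plant import arm, viewer
import cv2, numpy as np
o=arm.get_obs(); print(o['t'],o['eef_pos'],o['tcp_rot'],o['grip_width'])
for n in ("scene","side","wrist"):
    c=viewer.get_calibration(n); print(n,c)
    im=viewer.capture(n); cv2.imwrite(f'pics/{n}0.png',im[:,:,::-1])
E
```

```text
0.0 [216.06661458 532.24770373 249.02284709] [-6.02105634e-01 -3.08262039e+00  2.71950271e-03] 85.68594724231252
scene {'mtx': array([[477.05583136,   0.        , 322.58253301],
       [  0.        , 477.05583136, 236.38431205],
       [  0.        ,   0.        ,   1.        ]]), 'eye': array([ 118.89539288, -765.46710178,  519.30443478]), 'orientation': array([-2.00790204,  0.68274989, -0.36313331])}
side {'mtx': array([[545.94183565,   0.        , 322.04130737],
       [  0.        , 545.94183565, 233.12597953],
       [  0.        ,   0.        ,   1.        ]]), 'eye': array([ 476.75890033, -963.05061318,  685.70942096]), 'orientation': array([-2.2057636 ,  0.13036014, -0.08711348])}
wrist {'mtx': array([[371.64829954,   0.        , 324.33585221],
       [  0.        , 371.64829954, 243.81420426],
       [  0.        ,   0.        ,   1.        ]]), 'eye': array([154.25712296, 557.64811196, 372.55235764]), 'orientation': array([2.41671476, 1.62605015, 0.21566862])}
```

View pics/scene0.png

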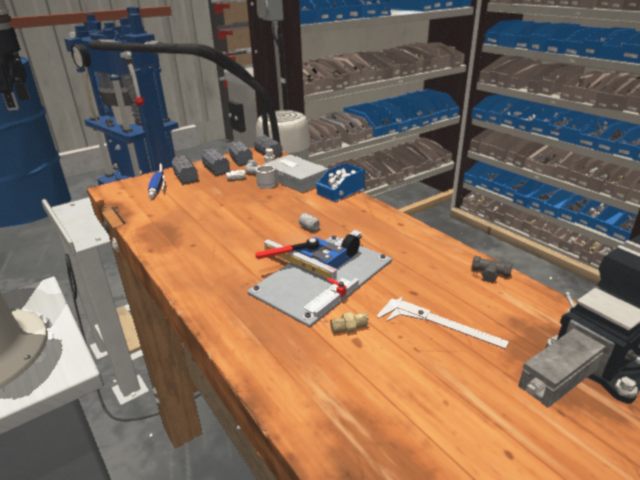

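View pics/side0.png

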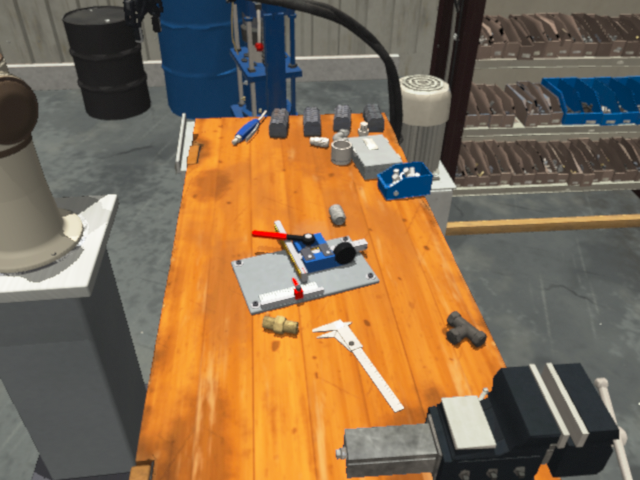

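View pics/wrist0.png

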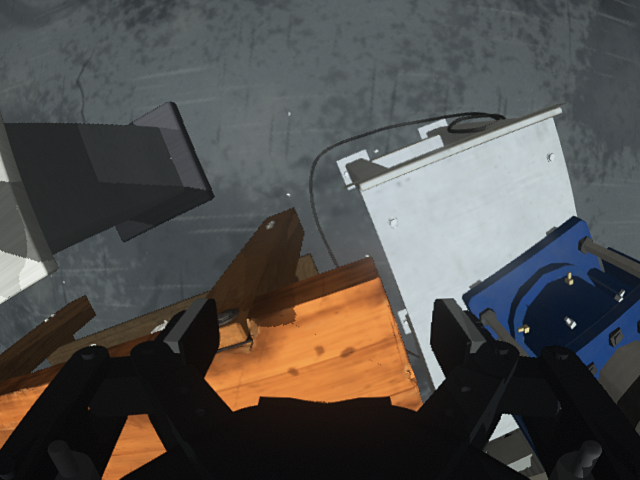

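The scene view shows the plate corners at about (249,291), (309,322) and (392,261), with the lever tip at (258,255). In the side view the corners are at (233,262), (252,312) and (380,282), and the lever tip is at (253,234). The wrist camera doesn't see the stop yet.

```bash
cat > h.py <<'E'
import numpy as np, cv2
from scipy.spatial.transform import Rotation as R
from plant import arm, viewer
def ray(c,uv,fish=False):
    K=c['mtx']; x=(uv[0]-K[0,2])/K[0,0]; y=(uv[1]-K[1,2])/K[1,1]
    if fish:
        r=np.hypot(x,y); s=np.sin(r)/max(r,1e-9); d=np.array([x*s,y*s,np.cos(r)])
    else: d=np.array([x,y,1.])
    d=R.from_rotvec(c['orientation']).apply(d); return d/np.linalg.norm(d)
def onz(c,uv,z,fish=False):
    d=ray(c,uv,fish); e=c['eye']; return e+d*(z-e[2])/d[2]
def proj(c,P,fish=False):
    p=R.from_rotvec(c['orientation']).inv().apply(np.asarray(P,float)-c['eye']); K=c['mtx']
    if fish:
        rho=np.hypot(p[0],p[1]); k=np.arctan2(rho,p[2])/max(rho,1e-9); q=p[:2]*k
    else: q=p[:2]/p[2]
    return q*K[0,0]+K[:2,2]
E
python3 - <<'E'
from h import *
S={'scene':dict(l=(249,291),b=(309,322),r=(392,261),tip=(259,255)),'side':dict(l=(233,262),b=(252,312),r=(380,282),tip=(254,234))}
for n in S:
    c=viewer.get_calibration(n)
    for k,uv in S[n].items(): print(n,k,onz(c,uv,44.5 if k=='tip' else 8).round(1))
big=[]
for n,(x0,y0,w,h) in dict(scene=(240,220,160,115),side=(220,205,170,120)).items():
    im=cv2.imread(f'pics/{n}0.png')[y0:y0+h,x0:x0+w]
    hsv=cv2.cvtColor(im,cv2.COLOR_BGR2HSV)
    m=(((hsv[...,0]<5)|(hsv[...,0]>174))&(hsv[...,1]>170)&(hsv[...,2]>80)).astype(np.uint8)
    k,_,st,ce=cv2.connectedComponentsWithStats(m)
    for i in range(1,k):
        if st[i,4]>8: print(n,st[i]+np.array([x0,y0,0,0,0]),ce[i]+[x0,y0])
    big.append(cv2.resize(im,(780,290*2 if 0 else int(780*h/w)),interpolation=cv2.INTER_CUBIC))
cv2.imwrite('pics/b0.png',big[0]);cv2.imwrite('pics/b1.png',big[1])
E
```

```text
scene l [ 416.6 -131.     8. ]
scene b [ 452.1 -265.9    8. ]
scene r [ 682.9 -219.6    8. ]
scene tip [464.9 -90.   44.5]
side l [ 418.5 -131.8    8. ]
side b [ 451.8 -272.6    8. ]
side r [ 690.4 -219.9    8. ]
side tip [462.1 -94.2  44.5]
scene [256 246  37  12 215] [273.38604651 251.61395349]
scene [328 278  10   6  24] [332.125 280.625]
scene [337 286   8  10  51] [341.2745098  290.05882353]
side [253 231  34   9 176] [270.         234.64204545]
side [293 279   5   7  18] [294.66666667 281.83333333]
side [294 289   9  10  65] [298.23076923 293.72307692]
```

View pics/b1.png

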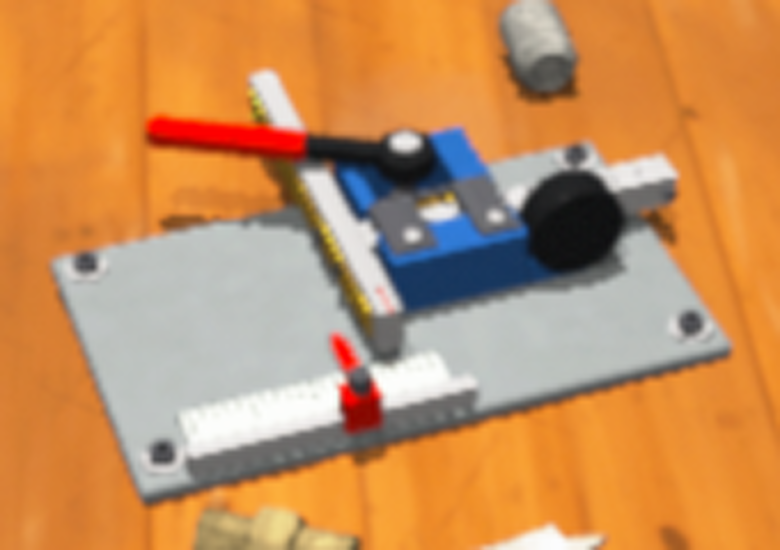

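The side crop shows the lever open, the T-bar home with its red line near (304,270), and the pointer tip near (293,279). Next I'll work out the stop's pose and plan a wrist view.

Run:
```python
from h import *
c=viewer.get_calibration('side')
psi=np.radians(12.7); M=np.array([[np.cos(psi),-np.sin(psi)],[np.sin(psi),np.cos(psi)]])
i=onz(c,(303.9,270.4),36);p=onz(c,(293,278.7),32)
print('idx',i,'ptr',p,'local diff',M.T@(p-i)[:2])
O=np.array([417.5,-131.4])-M@[-150,57]; print('origin',O,'grip',O+M@[-36,107],'tip exp',M.T@(np.array([463.5,-92])-O))
o=arm.get_obs();Rt=R.from_rotvec(o['tcp_rot']);w=viewer.get_calibration('wrist')
Rel=Rt.inv()*R.from_rotvec(w['orientation']);off=Rt.inv().apply(w['eye']-o['eef_pos'])
print('cam off',off,'cam z in tool',Rel.as_matrix()[:,2],'cam x',Rel.as_matrix()[:,0])
print('tool axes',Rt.as_matrix().round(3).tolist())
g=O+M@[-36,107]
s=np.array([M@[0,1],M@[1,0]]) 
T=np.eye(3);T[:2,0]=M@[0,1];T[:2,1]=M@[1,0];T[2,2]=-1
for tz in(120,180):
  tp=np.array([*g,tz]); c2=dict(mtx=w['mtx'],eye=tp+T@off,orientation=(R.from_matrix(T)*Rel).as_rotvec())
  print('tz',tz,[proj(c2,[*(O+M@q[:2]),q[2]],True).round() for q in([-36,-55,36],[-36,107,36],[0,27,53],[-66,-57,32])])
  d=Rt.inv().apply(tp-o['eef_pos'])/10; print('dp',d.round(2),'rot',(Rt.inv()*R.from_matrix(T)).as_rotvec())
```

```text
idx [ 549.49287709 -204.19458455   36.        ] ptr [ 528.09711603 -220.34941666   32.        ] local diff [-24.42388253 -11.05581992]
origin [ 576.36141524 -154.02853835] grip [517.71862779 -57.56080551] tip exp [-96.46347053  85.32313563]
cam off [ 6.68997181e+01  2.07666548e-03 -1.23422711e+02] cam z in tool [-2.62752722e-01  2.87762779e-04  9.64863164e-01] cam x [-6.40697470e-04  9.99999683e-01 -4.72717489e-04]
tool axes [[-0.926, 0.376, -0.001], [0.376, 0.926, -0.001], [0.0, -0.001, -1.0]]
tz 120 [array([324., 455.]), array([324., 261.]), array([381., 388.]), array([287., 453.])]
dp [-50.14 -43.29  12.97] rot [-1.46576524e-03  4.28793897e-04  9.63342751e-01]
tz 180 [array([324., 408.]), array([324., 236.]), array([371., 342.]), array([292., 407.])]
dp [-50.14 -43.3    6.97] rot [-1.46576524e-03  4.28793897e-04  9.63342751e-01]
```

The manual's scale: shifts go in shares of 50 cm and turns go in shares of 120 degrees. Converting my numbers, -31 cm / 50 = -0.62, -3.3 cm / 50 = -0.066, 0.96 rad / 2.0944 = 0.4584.

Call:
jog_arm(
  hand=[1,1,1,1,1,1,1,1,1,1],
  dp=[
    [-0.08,-0.066,0],
    [-0.14,-0.12,0],
    [-0.2,-0.17,0],
    [-0.26,-0.22,0],
    [-0.32,-0.27,0],
    [-0.38,-0.32,0],
    [-0.44,-0.37,0.01],
    [-0.5,-0.42,0.02],
    [-0.56,-0.47,0.02],
    [-0.62,-0.52,0.02],
  ],
  delta_rot=[
    [0,0,0.0477],
    [0,0,0.0955],
    [0,0,0.1432],
    [0,0,0.191],
    [0,0,0.2387],
    [0,0,0.2865],
    [0,0,0.3342],
    [0,0,0.382],
    [0,0,0.4297],
    [0,0,0.4584],
  ],
)

```text
t: 0.98
eef_pos: [405.8, 173.3, 239.5]
tcp_rot: [-1.963, -2.452, 0.001]
contact_force: [0.6, -0.0, -0.1]
grip_width: 85.6
grasp_force: 0.0
```

```bash
cat > go.py <<'E'
# print dp/rot from the present measured pose to local stop target
from h import *
import sys
def plan(O,psi,xl,yl,z):
    M=np.array([[np.cos(psi),-np.sin(psi)],[np.sin(psi),np.cos(psi)]])
    T=np.eye(3);T[:2,0]=M@[0,1];T[:2,1]=M@[1,0];T[2,2]=-1
    o=arm.get_obs();Rt=R.from_rotvec(o['tcp_rot']);tp=np.array([*(np.array(O)+M@[xl,yl]),z])
    print('t',round(o['t'],2),'tcp',o['eef_pos'].round(1),'local',(M.T@(o['eef_pos'][:2]-O)).round(1),'dp cm',(Rt.inv().apply(tp-o['eef_pos'])/10).round(2),'rot',(Rt.inv()*R.from_matrix(T)).as_rotvec().round(3),'F',o['contact_force'].round(1),'grip',o['grip_width'],o['grasp_force'])
E
python3 -c "
from go import *
plan([576.4,-154],np.radians(12.7),-36,147,220)"
```

```text
t 0.98 tcp [405.8 173.3 239.5] local [-94.4 356.8] dp cm [-20.98   5.87   1.95] rot [-0.001 -0.    -0.001] F [ 0.6 -0.  -0.1] grip 85.64835040234352 0.0
```

Converted, -21 cm / 50 = -0.42, -17.5 cm / 50 = -0.35.

Call:
jog_arm(
  hand=[0.3,0.3,0.3,0.3,0.3,0.3,0.3,0.3],
  dp=[
    [-0.07,0.02,0.006],
    [-0.14,0.04,0.012],
    [-0.21,0.06,0.02],
    [-0.28,0.08,0.03],
    [-0.35,0.1,0.036],
    [-0.42,0.118,0.04],
    [-0.42,0.118,0.04],
    [-0.42,0.118,0.04],
  ],
  delta_rot=[
    [0,0,0],
    [0,0,0],
    [0,0,0],
    [0,0,0],
    [0,0,0],
    [0,0,0],
    [0,0,0],
    [0,0,0],
  ],
)

```text
t: 1.65
eef_pos: [510.2, -17.7, 219.4]
tcp_rot: [-1.961, -2.453, 0.001]
contact_force: [-0.6, 0.4, -0.1]
grip_width: 55.3
grasp_force: 0.0
```

```bash
python3 -c "
from go import *
plan([576.4,-154],np.radians(12.7),-36,107,32)
c=viewer.get_calibration('wrist');print(c)
import pickle;pickle.dump(c,open('w1.pkl','wb'))
im=viewer.capture('wrist');cv2.imwrite('pics/w1.png',im[:,:,::-1])"
```

```text
t 1.65 tcp [510.2 -17.7 219.4] local [-34.6 147.5] dp cm [-4.06 -0.12 18.74] rot [-0.001 -0.001  0.   ] F [-0.6  0.4 -0.1] grip 55.27220792224017 0.0
{'mtx': array([[371.64829954,   0.        , 324.33585221],
       [  0.        , 371.64829954, 243.81420426],
       [  0.        ,   0.        ,   1.        ]]), 'eye': array([495.5150801 ,  47.35401333, 342.90738369]), 'orientation': array([2.85998474, 0.31805507, 0.04005751])}
```

View pics/w1.png

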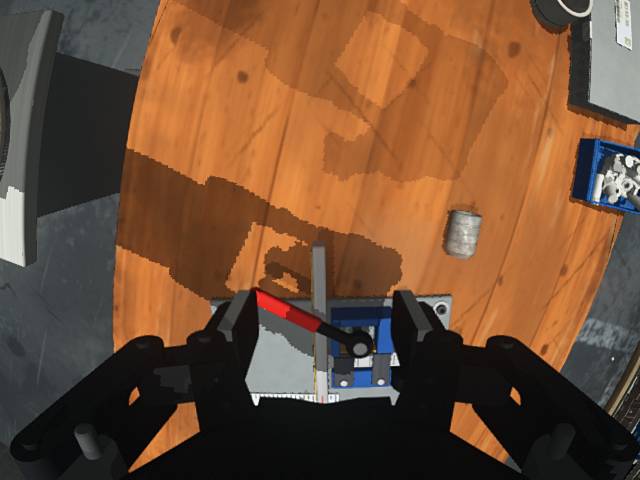

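The wrist view shows the bar's +y end at about (319,241), the pivot screw at (360,345), the plate corners at (212,300) and (452,297), and the red line near (321,401). Now I'll refine the frame.

Run:
```python
from h import *; import pickle
c=pickle.load(open('w1.pkl','rb')); im=cv2.imread('pics/w1.png').astype(int)
hsv=cv2.cvtColor(im.astype(np.uint8),cv2.COLOR_BGR2HSV)
for r in (250,265,280,315,340,360,375,390):
    s=hsv[r,305:336]; print(r,[tuple(x[1:]) for x in s[::1]][4:26] if r in(265,) else '', )
    row=np.array([x for x in range(305,336) if hsv[r,x,1]<60 and 85<hsv[r,x,2]]); print(row)
for n,uv,z in (('end',(319,241),36),('corL',(212,300),8),('corR',(452,297),8),('piv',(360,345),53),('idx',(321,401),36),('tip',(257,291),44.5),('l1',(320,260),36),('l2',(321,380),36)):
    print(n,onz(c,uv,z,True).round(1))
cv2.imwrite('pics/w1c.png',cv2.resize(im[225:425,200:460].astype(np.uint8),(780,600),interpolation=cv2.INTER_CUBIC))
```

```text
250 
[312 313 314 315 316 317 318 319 320 321 322 323 324]
265 [(np.uint8(178), np.uint8(110)), (np.uint8(185), np.uint8(113)), (np.uint8(167), np.uint8(110)), (np.uint8(64), np.uint8(107)), (np.uint8(9), np.uint8(113)), (np.uint8(6), np.uint8(123)), (np.uint8(8), np.uint8(123)), (np.uint8(11), np.uint8(121)), (np.uint8(15), np.uint8(119)), (np.uint8(11), np.uint8(120)), (np.uint8(11), np.uint8(120)), (np.uint8(13), np.uint8(120)), (np.uint8(13), np.uint8(120)), (np.uint8(15), np.uint8(122)), (np.uint8(13), np.uint8(120)), (np.uint8(14), np.uint8(106)), (np.uint8(25), np.uint8(83)), (np.uint8(159), np.uint8(77)), (np.uint8(182), np.uint8(77)), (np.uint8(173), np.uint8(78)), (np.uint8(172), np.uint8(77)), (np.uint8(176), np.uint8(77))]
[313 314 315 316 317 318 319 320 321 322 323 324]
280 
[313 314 315 316 317 318 319 320 321 322 323 324 325]
315 
[]
340 
[305 306 307 308 309 310 311 312 315 316 317 318 319 320 321 322 323 324
 325 326]
360 
[305 306 307 308 309 310 311 312 313 316 317 318 319 320 321 322 323 324
 325 326 328 329 330 331 332 333]
375 
[305 306 307 308 309 310 311 312 313 316 317 318 319 320 321 322 323 324
 325 326 327 328 329 330 331 335]
390 
[305 306 307 308 309 310 311 312 313 314 317 318 319 320 321 322 323 324
 325 326 327 328 329 330 331 332 333 334 335]
end [508.3 -32.6  36. ]
corL [ 416.7 -124.2    8. ]
corR [654.4 -67.7   8. ]
piv [ 564.3 -114.5   53. ]
idx [ 547.  -199.7   36. ]
tip [464.6 -86.6  44.5]
l1 [512.8 -49.1  36. ]
l2 [ 541.1 -172.5   36. ]
```

View pics/w1c.png

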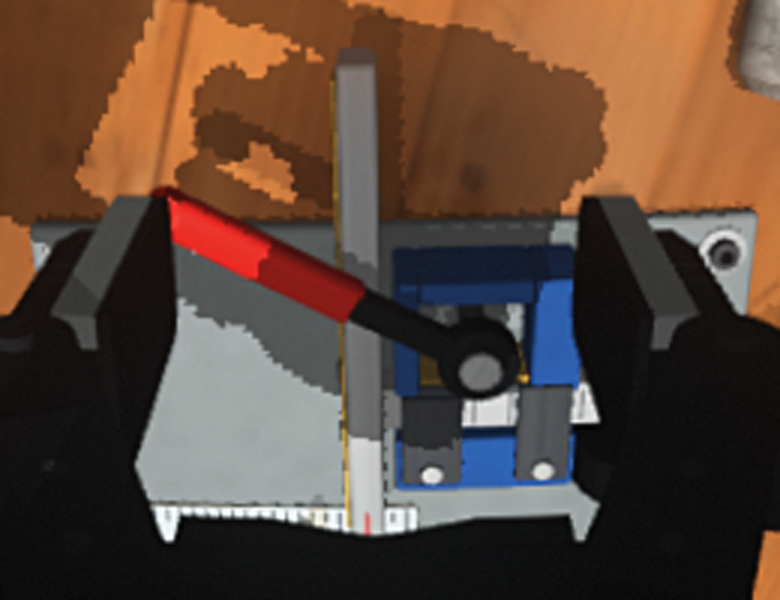

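```bash
python3 -c "
from go import *
plan([571.7,-145.5],np.radians(13.1),-36,107,32)"
```

```text
t 1.7 tcp [509.8 -16.5 219.5] local [-31.1 139.7] dp cm [-3.29 -0.46 18.75] rot [-0.001 -0.001 -0.005] F [-0.2 -0.2 -0.5] grip 55.62090689219874 0.0
```

Converted, 18.7 cm / 50 = 0.374, 16.5 cm / 50 = 0.33, -0.005 rad / 2.0944 = -0.0024.

Call:
jog_arm(
  hand=[0.3,0.2,0.2,0.2,0.2,0.2,0.2,0.2,0.2,0.2],
  dp=[
    [-0.066,-0.01,0],
    [-0.066,-0.01,0.06],
    [-0.066,-0.01,0.12],
    [-0.066,-0.01,0.18],
    [-0.066,-0.01,0.24],
    [-0.066,-0.01,0.29],
    [-0.066,-0.01,0.33],
    [-0.066,-0.01,0.36],
    [-0.066,-0.01,0.374],
    [-0.066,-0.01,0.374],
  ],
  delta_rot=[
    [0,0,-0.0024],
    [0,0,-0.0024],
    [0,0,-0.0024],
    [0,0,-0.0024],
    [0,0,-0.0024],
    [0,0,-0.0024],
    [0,0,-0.0024],
    [0,0,-0.0024],
    [0,0,-0.0024],
    [0,0,-0.0024],
  ],
)

```text
t: 2.53
eef_pos: [511.0, -48.0, 31.6]
tcp_rot: [-1.948, -2.46, 0.002]
contact_force: [0.1, 0.1, 0.4]
grip_width: 51.3
grasp_force: 0.0
```

Run:
```python
from go import *
plan([571.7,-145.5],np.radians(13.1),-36,107,32)
a=viewer.capture('wrist');b=viewer.capture('side');cv2.imwrite('pics/w2o.png',a[:,:,::-1])
A=cv2.resize(a[200:480,180:460],(400,400));B=cv2.resize(b[190:330,220:360],(400,400),interpolation=cv2.INTER_CUBIC)
cv2.imwrite('pics/w2.png',np.hstack([A,B])[:,:,::-1])
```

```text
t 2.53 tcp [511.  -48.   31.6] local [-37.  108.7] dp cm [-0.17  0.1  -0.04] rot [-0.003 -0.002  0.003] F [0.1 0.1 0.4] grip 51.32001200392763 0.0
```

View pics/w2.png

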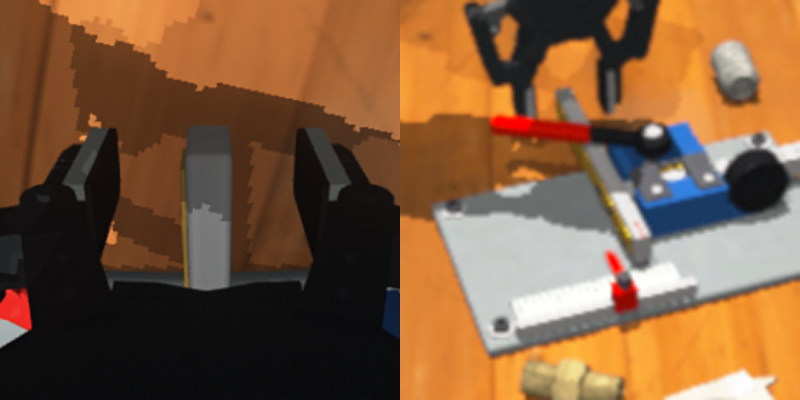

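The bar sits centred between the fingers. The lever is open and the pointer is untouched, so I'll grip.

Converted, 0.1 cm / 50 = 0.002.

Call:
jog_arm(
  hand=[-0.9,-0.9,-0.9,-0.9,-0.9,-0.9,-0.9,-0.9],
  dp=[
    [0,0.002,0],
    [0,0.002,0],
    [0,0.002,0],
    [0,0.002,0],
    [0,0.002,0],
    [0,0.002,0],
    [0,0.002,0],
    [0,0.002,0],
  ],
  delta_rot=[
    [0,0,0],
    [0,0,0],
    [0,0,0],
    [0,0,0],
    [0,0,0],
    [0,0,0],
    [0,0,0],
    [0,0,0],
  ],
)

```text
t: 3.3
eef_pos: [512.2, -50.0, 34.1]
tcp_rot: [-1.948, -2.461, 0.005]
contact_force: [-9.8, -2.5, 12.6]
grip_width: 11.0
grasp_force: 59.3
```

Run:
```python
from go import *
plan([571.7,-145.5],np.radians(13.1),-36,107,32)
# pointer displacement: red line & tip in both views (from start pictures), z planes
psi=np.radians(13.1); M=np.array([[np.cos(psi),-np.sin(psi)],[np.sin(psi),np.cos(psi)]])
for n in('scene','side'):
    im=cv2.imread(f'pics/{n}0.png'); x0,y0,x1,y1={'scene':(318,260,350,300),'side':(285,260,315,302)}[n]
    f=im.astype(int); d=f[...,2]-np.maximum(f[...,0],f[...,1])
    for y in range(y0,y1): 
        print(n,y,x0,' '.join(f'{v:3d}' if v>25 else '  .' for v in d[y,x0:x1]))
```

```text
t 3.3 tcp [512.2 -50.   34.1] local [-36.3 106.5] dp cm [0.05 0.03 0.21] rot [-0.004  0.     0.003] F [-9.8 -2.5 12.6] grip 11.022708851954869 59.29331660270691
scene 260 318   .   .   .   .   .   .   .   .   .   .   .   .   .   .   .   .   .   .   .   .   .   .   .   .   .   .   .   .   .   .   .   .
scene 261 318   .   .   .   .   .   .   .   .   .   .   .   .   .   .   .   .   .   .   .   .   .   .   .   .   .   .   .   .   .   .   .   .
scene 262 318   .   .   .   .   .   .   .   .   .   .   .   .   .   .   .   .   .   .   .   .   .   .   .   .   .   .   .   .   .   .   .   .
scene 263 318   .   .   .   .   .   .   .   .   .   .   .   .   .   .   .   .   .   .   .   .   .   .   .   .   .   .   .   .   .   .   .   .
scene 264 318   .   .   .   .   .   .   .   .   .   .   .   .   .   .   .   .   .   .   .   .   .   .   .   .   .   .   .   .   .   .   .   .
scene 265 318   .   .   .   .   .   .   .   .   .   .   .   .   .   .   .   .   .   .   .   .   .   .   .   .   .   .   .   .   .   .   .   .
scene 266 318   .   .   .   .   .   .   .   .   .   .   .   .   .   .   .   .   .   .  
[... 9626 characters left out ...]
  .   .   .   .   .   .   .   .   .
side 297 285   .   .   .   .   .   .   .   .   .  26  87 122 122 119 117 116 106  86  40   .   .   .   .   .   .   .   .   .   .   .
side 298 285   .   .   .   .   .   .   .   .   .   .  79 115 107  92  82  71  60  44   .   .   .   .   .   .   .   .   .   .   .   .
side 299 285   .   .   .   .   .   .   .   .   .   .  43  66  60  45  29   .   .   .   .   .   .   .   .   .   .   .   .   .  33  41
side 300 285   .   .   .   .   .   .   .   .   .   .   .   .   .   .   .   .   .   .   .   .   .   .   .   .  32  40  58  75  81  85
side 301 285   .   .   .   .   .   .   .   .   .   .   .   .   .   .   .   .   .   .   .   .  34  40  58  72  78  81  93  98  99 100
```

```bash
cat > idx.py <<'E'
from h import *
psi=np.radians(13.1); M=np.array([[np.cos(psi),-np.sin(psi)],[np.sin(psi),np.cos(psi)]])
def off(n,a,b,t):
    c=viewer.get_calibration(n); L=[M.T@onz(c,p,z)[:2] for p,z in((a,36),(b,36),(t,32))]
    print(n,'line dir',(L[1]-L[0]).round(1),'line x - tip x',(L[1]-L[2]).round(1),(L[0]-L[2]).round(1))
E
python3 - <<'E'
from idx import *
off('side',(302.8,268),(305.4,272.6),(292.8,277.6)); off('scene',(329.5,267.2),(335.2,270.2),(327.5,278.3))
E
```

```text
side line dir [  0.3 -13.8] line x - tip x [24.5  1.2] [24.2 15. ]
scene line dir [ -1.1 -14.1] line x - tip x [23.5  1.4] [24.6 15.5]
```

Converted, -2.5 cm / 50 = -0.05, -2.3 cm / 50 = -0.046.

Call:
jog_arm(
  hand=[-0.9,-0.9,-0.9,-0.9,-0.9,-0.9,-0.9,-0.9],
  dp=[
    [0,-0.01,-0.002],
    [0,-0.02,-0.002],
    [0,-0.03,-0.002],
    [0,-0.04,-0.002],
    [0,-0.046,-0.002],
    [0,-0.05,-0.002],
    [0,-0.05,-0.002],
    [0,-0.05,-0.002],
  ],
  delta_rot=[
    [0,0,0],
    [0,0,0],
    [0,0,0],
    [0,0,0],
    [0,0,0],
    [0,0,0],
    [0,0,0],
    [0,0,0],
  ],
)

```text
t: 3.97
eef_pos: [489.8, -55.5, 34.2]
tcp_rot: [1.95, 2.46, 0.001]
contact_force: [5.1, -1.2, -6.0]
grip_width: 10.3
grasp_force: 59.7
```

Run:
```python
from go import *
plan([571.7,-145.5],np.radians(13.1),-60.6,107,32)
P=[]
for n,(x0,y0,w,h) in dict(scene=(305,250,60,60),side=(270,250,60,60)).items():
    im=viewer.capture(n); cv2.imwrite(f'pics/{n}3.png',im[:,:,::-1])
    P.append(cv2.resize(im[y0:y0+h,x0:x0+w],(400,400),interpolation=cv2.INTER_CUBIC))
cv2.imwrite('pics/m3.png',np.hstack(P)[:,:,::-1])
```

```text
t 3.97 tcp [489.8 -55.5  34.2] local [-59.4 106.2] dp cm [ 0.08 -0.12  0.22] rot [0.002 0.001 0.002] F [ 5.1 -1.2 -6. ] grip 10.280248453599567 59.72200870513916
```

View pics/m3.png

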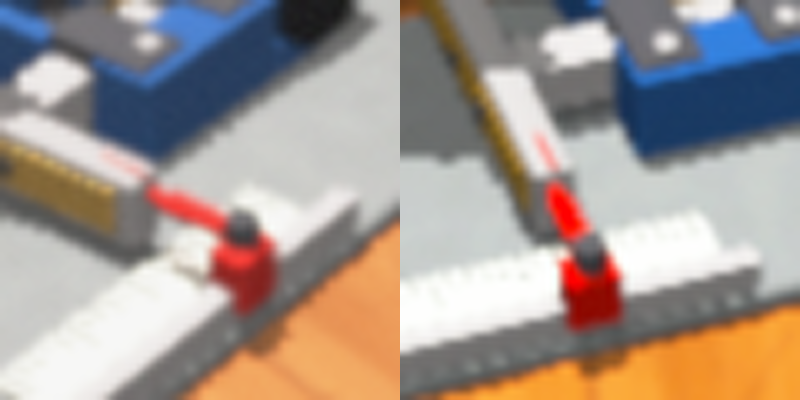

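Run:
```python
from idx import *
off('side',(291,270.2),(293.4,275.2),(292.8,277.6)); off('scene',(320.4,273),(327,276.4),(327.5,278.3))
```

```text
side line dir [ -0.1 -14.7] line x - tip x [1.7 1.5] [ 1.8 16.2]
scene line dir [ -0.8 -15.9] line x - tip x [-0.4  0.7] [ 0.4 16.6]
```

Line and pointer agree to within about 1 mm. I'll draw it out 1 mm more and hold. After that I'll open to a few mm of play, shifting outwards so that the back finger carries the bar.

Converted, -0.4 cm / 50 = -0.008, -0.3 cm / 50 = -0.006.

Call:
jog_arm(
  hand=[-0.9,-0.9,-0.9,-0.9,-0.62,-0.62,-0.62,-0.62,-0.62],
  dp=[
    [0,-0.002,0],
    [0,-0.002,0],
    [0,-0.002,0],
    [0,-0.002,0],
    [0,-0.004,0],
    [0,-0.006,0],
    [0,-0.008,0],
    [0,-0.008,0],
    [0,-0.008,0],
  ],
  delta_rot=[
    [0,0,0],
    [0,0,0],
    [0,0,0],
    [0,0,0],
    [0,0,0],
    [0,0,0],
    [0,0,0],
    [0,0,0],
    [0,0,0],
  ],
)

```text
t: 4.82
eef_pos: [486.3, -56.1, 34.6]
tcp_rot: [1.952, 2.459, 0.002]
contact_force: [5.3, 0.5, -3.9]
grip_width: 16.1
grasp_force: 2.5
```

```bash
cat > chk.py <<'E'
from go import *
plan([571.7,-145.5],np.radians(13.1),-60.6,107,32)
def red(n,box):
    im=viewer.capture(n).astype(int); d=im[...,0]-np.maximum(im[...,1],im[...,2]); x0,y0,x1,y1=box
    for y in range(y0,y1): print(n,y,x0,' '.join(f'{v:3d}' if v>22 else '  .' for v in d[y,x0:x1]))
red('side',(285,266,302,281))
E
python3 chk.py
```

```text
t 4.82 tcp [486.3 -56.1  34.6] local [-62.9 106.4] dp cm [0.06 0.23 0.26] rot [0.002 0.001 0.   ] F [ 5.3  0.5 -3.9] grip 16.092189882204117 2.476213574409485
side 266 285   .   .   .   .   .   .   .   .   .   .   .   .   .   .   .   .   .
side 267 285   .   .   .   .   .   .   .   .   .   .   .   .   .   .   .   .   .
side 268 285   .   .   .   .   .   .   .   .   .   .   .   .   .   .   .   .   .
side 269 285   .   .   .   .   .   .   .   .   .   .   .   .   .   .   .   .   .
side 270 285  26   .   .   .   .  28   .   .   .   .   .   .   .   .   .   .   .
side 271 285  34   .   .   .   .  37   .   .   .   .   .   .   .   .   .   .   .
side 272 285  31  27   .   .   .  33  40   .   .   .   .   .   .   .   .   .   .
side 273 285  32  35   .   .   .   .  39   .   .   .   .   .   .   .   .   .   .
side 274 285  26  33  27   .   .   .  33  41   .   .   .   .   .   .   .   .   .
side 275 285  23  32  28   .   .   .  29  41   .   .   .   .   .   .   .   .   .
side 276 285   .  25  25   .   .   .   .   .   .   .   .   .   .   .   .   .   .
side 277 285   .   .  28   .   .   .   .  79 105  49   .   .   .   .   .   .   .
side 278 285   .   .  26   .   .   .  37 163 198 136  42   .   .   .   .   .   .
side 279 285   .   .  23   .   .   .  40 177 241 209 128  43   .   .   .   .   .
side 280 285   .   .   .   .   .   .  34 165 253 251 184  97   .   .   .   .   .
```

Converted, -3.3 cm / 50 = -0.066, -3 cm / 50 = -0.06.

Call:
jog_arm(
  hand=[-0.62,-0.62,-0.62,-0.62,-0.62,-0.62,-0.62,-0.62,-0.62,-0.62],
  dp=[
    [-0.006,0,0],
    [-0.012,0,0],
    [-0.02,0,0],
    [-0.028,0,0],
    [-0.036,0,0],
    [-0.044,0,0],
    [-0.052,0,0],
    [-0.06,0,0],
    [-0.066,0,0],
    [-0.066,0,0],
  ],
  delta_rot=[
    [0,0,0],
    [0,0,0],
    [0,0,0],
    [0,0,0],
    [0,0,0],
    [0,0,0],
    [0,0,0],
    [0,0,0],
    [0,0,0],
    [0,0,0],
  ],
)

```text
t: 5.7
eef_pos: [493.8, -87.6, 34.7]
tcp_rot: [1.953, 2.46, 0.004]
contact_force: [4.8, 3.5, 0.1]
grip_width: 16.1
grasp_force: 2.9
```

```bash
python3 chk.py
```

```text
t 5.7 tcp [493.8 -87.6  34.7] local [-62.7  74.1] dp cm [3.29 0.21 0.28] rot [ 0.002 -0.001 -0.   ] F [4.8 3.5 0.1] grip 16.146831172604294 2.9370150645263493
side 266 285   .   .   .   .   .   .   .   .   .   .   .   .   .   .   .   .   .
side 267 285   .   .   .   .   .   .   .   .   .   .   .   .   .   .   .   .   .
side 268 285   .   .   .   .   .   .   .   .   .   .   .   .   .   .   .   .   .
side 269 285   .   .   .   .   .   .   .   .   .   .   .   .   .   .   .   .   .
side 270 285   .   .   .   .  24  31   .   .   .   .   .   .   .   .   .   .   .
side 271 285   .   .   .   .  44  76  42   .   .   .   .   .   .   .   .   .   .
side 272 285  23   .   .   .  35  73  50   .   .   .   .   .   .   .   .   .   .
side 273 285  26   .   .   .   .  37  59   .   .   .   .   .   .   .   .   .   .
side 274 285  25  26   .   .   .   .  63  46   .   .   .   .   .   .   .   .   .
side 275 285   .  30  27   .   .   .  39  50   .   .   .   .   .   .   .   .   .
side 276 285   .  24  25   .   .   .  26  38   .   .   .   .   .   .   .   .   .
side 277 285   .   .  24   .   .   .   .  84 106  50   .   .   .   .   .   .   .
side 278 285   .   .  27   .   .   .  38 164 200 139  42   .   .   .   .   .   .
side 279 285   .   .  27   .   .   .  40 178 243 209 124  43   .   .   .   .   .
side 280 285   .   .   .   .   .   .  35 164 253 254 182  97   .   .   .   .   .
```

Call:
jog_arm(
  hand=[-0.62,-0.62,-0.62,-0.62,-0.62,-0.62],
  dp=[
    [-0.006,0,0],
    [-0.012,0,0],
    [-0.018,0,0],
    [-0.024,0,0],
    [-0.028,0,0],
    [-0.028,0,0],
  ],
  delta_rot=[
    [0,0,0],
    [0,0,0],
    [0,0,0],
    [0,0,0],
    [0,0,0],
    [0,0,0],
  ],
)

```text
t: 6.25
eef_pos: [496.9, -99.7, 34.6]
tcp_rot: [-1.953, -2.459, -0.007]
contact_force: [5.5, 9.4, 1.0]
grip_width: 16.4
grasp_force: 5.2
```

```bash
python3 chk.py
```

```text
t 6.25 tcp [496.9 -99.7  34.6] local [-62.5  61.5] dp cm [4.55 0.19 0.27] rot [ 0.003 -0.004 -0.   ] F [5.5 9.4 1. ] grip 16.432545553061807 5.240706014446914
side 266 285   .   .   .   .   .   .   .   .   .   .   .   .   .   .   .   .   .
side 267 285   .   .   .   .   .   .   .   .   .   .   .   .   .   .   .   .   .
side 268 285   .   .   .   .   .   .   .   .   .   .   .   .   .   .   .   .   .
side 269 285   .   .   .   .   .   .   .   .   .   .   .   .   .   .   .   .   .
side 270 285  26   .   .   .   .  24   .   .   .   .   .   .   .   .   .   .   .
side 271 285  28   .   .   .   .  37   .   .   .   .   .   .   .   .   .   .   .
side 272 285  31  24   .   .   .  36  34   .   .   .   .   .   .   .   .   .   .
side 273 285  28  28   .   .   .   .  34   .   .   .   .   .   .   .   .   .   .
side 274 285  26  31  25   .   .   .  29  32   .   .   .   .   .   .   .   .   .
side 275 285   .  27  30   .   .   .   .   .   .   .   .   .   .   .   .   .   .
side 276 285   .  25  34  27   .   .   .   .   .   .   .   .   .   .   .   .   .
side 277 285   .   .  32  23   .   .   .  83 106  52   .   .   .   .   .   .   .
side 278 285   .   .  29   .   .   .  37 163 197 142  58   .   .   .   .   .   .
side 279 285   .   .  23   .   .   .  39 177 245 221 164  61   .   .   .   .   .
side 280 285   .   .   .   .   .   .  34 165 252 254 220 140  27   .   .   .   .
```

Holding steady at the mark, so I'll keep closing the lever.

Converted, -1.7 cm / 50 = -0.034, -1.5 cm / 50 = -0.03.

Call:
jog_arm(
  hand=[-0.62,-0.62,-0.62,-0.62,-0.62,-0.62,-0.62],
  dp=[
    [-0.006,0,0],
    [-0.012,0,0],
    [-0.018,0,0],
    [-0.024,0,0],
    [-0.03,0,0],
    [-0.034,0,0],
    [-0.034,0,0],
  ],
  delta_rot=[
    [0,0,0],
    [0,0,0],
    [0,0,0],
    [0,0,0],
    [0,0,0],
    [0,0,0],
    [0,0,0],
  ],
)

```text
t: 6.88
eef_pos: [500.8, -115.6, 34.4]
tcp_rot: [-1.953, -2.458, -0.008]
contact_force: [6.4, 11.7, 0.5]
grip_width: 16.5
grasp_force: 6.2
```

```bash
python3 chk.py
python3 - <<'E'
from h import *
P=[]
for n,(x0,y0,w,h) in dict(scene=(245,225,120,90),side=(235,210,120,90)).items():
    im=viewer.capture(n); P.append(cv2.resize(im[y0:y0+h,x0:x0+w],(400,300),interpolation=cv2.INTER_CUBIC))
cv2.imwrite('pics/m4.png',np.hstack(P)[:,:,::-1])
E
```

```text
t 6.88 tcp [ 500.8 -115.6   34.4] local [-62.3  45.2] dp cm [6.18 0.17 0.27] rot [ 0.003 -0.005 -0.   ] F [ 6.4 11.7  0.5] grip 16.522179145122077 6.158510930836201
side 266 285   .   .   .   .   .   .   .   .   .   .   .   .   .   .   .   .   .
side 267 285   .   .   .   .   .   .   .   .   .   .   .   .   .   .   .   .   .
side 268 285   .   .   .   .   .   .   .   .   .   .   .   .   .   .   .   .   .
side 269 285   .   .   .   .   .   .   .   .   .   .   .   .   .   .   .   .   .
side 270 285  25   .   .   .   .  25   .   .   .   .   .   .   .   .   .   .   .
side 271 285  29   .   .   .   .  31   .   .   .   .   .   .   .   .   .   .   .
side 272 285  30  25   .   .   .  29  32   .   .   .   .   .   .   .   .   .   .
side 273 285  28  29   .   .   .   .  32   .   .   .   .   .   .   .   .   .   .
side 274 285  26  31  26   .   .   .  29  31   .   .   .   .   .   .   .   .   .
side 275 285   .  28  29   .   .   .   .   .   .   .   .   .   .   .   .   .   .
side 276 285   .  25  32  26   .   .   .   .   .   .   .   .   .   .   .   .   .
side 277 285   .   .  30  23   .   .   .  30  40   .   .   .   .   .   .   .   .
side 278 285   .   .  28   .   .   .   .  77 107  60   .   .   .   .   .   .   .
side 279 285   .   .  24   .   .   .   .  86 144 122  74   .   .   .   .   .   .
side 280 285   .   .   .   .   .   .   .  78 146 159 122  61   .   .   .   .   .
```

View pics/m4.png

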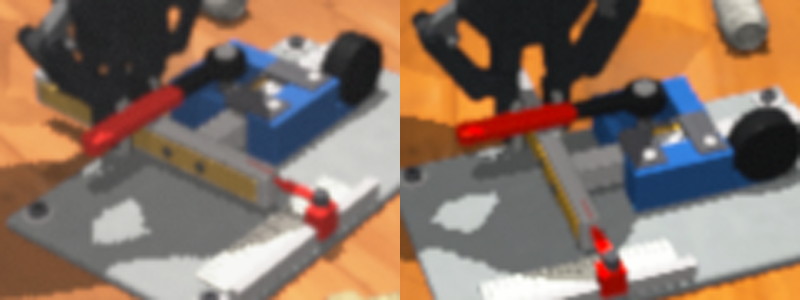

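The lever is almost parallel to the leg. I'll push on until it comes up against its stop.

Converted, -0.4 cm / 50 = -0.008, -0.3 cm / 50 = -0.006.

Call:
jog_arm(
  hand=[-0.62,-0.62,-0.62,-0.62],
  dp=[
    [-0.003,0,0],
    [-0.006,0,0],
    [-0.008,0,0],
    [-0.008,0,0],
  ],
  delta_rot=[
    [0,0,0],
    [0,0,0],
    [0,0,0],
    [0,0,0],
  ],
)

```text
t: 7.37
eef_pos: [501.1, -117.0, 34.4]
tcp_rot: [-1.95, -2.455, -0.012]
contact_force: [5.1, 23.2, 6.9]
grip_width: 16.6
grasp_force: 14.1
```

```bash
cat > lev.py <<'E'
from idx import *
for n in('scene','side'):
    im=viewer.capture(n);x0,y0,x1,y1=dict(scene=(250,225,310,285),side=(240,215,300,260))[n]
    d=im.astype(int);m=((d[...,0]-np.maximum(d[...,1],d[...,2]))>60)&(d[...,1]<60);q=np.zeros_like(m);q[y0:y1,x0:x1]=m[y0:y1,x0:x1]
    k,l,st,ce=cv2.connectedComponentsWithStats(q.astype(np.uint8));i=1+np.argmax(st[1:,4])
    ys,xs=np.nonzero(l==i);c=viewer.get_calibration(n)
    P=np.array([M.T@onz(c,p,45)[:2] for p in zip(xs,ys)]).astype(np.float32)
    v=cv2.fitLine(P,cv2.DIST_L2,0,.01,.01).ravel();print(n,st[i],'angle',np.arctan(-v[1]/v[0]),P.min(0),P.max(0))
E
python3 lev.py; python3 chk.py|head -1
```

```text
scene [270 251  30  21 238] angle -0.057977997 [ 408.67294 -254.61969] [ 486.97192 -232.81017]
side [252 240  37  15 263] angle -0.06288796 [ 409.94754 -259.2497 ] [ 481.92548 -234.93738]
t 7.47 tcp [ 501.1 -117.    34.4] local [-62.3  43.8] dp cm [6.32 0.17 0.3 ] rot [ 0.002 -0.009  0.   ] F [ 4.9 21.6  6.8] grip 15.945488861422694 13.94605977460742
```

The force rose to 23 N with almost no motion, and both views put the lever about parallel to the leg, so it is shut. I'll ease off the lever, centre on the bar and grip.

Converted, 0.3 cm / 50 = 0.006, 0.2 cm / 50 = 0.004.

Call:
jog_arm(
  hand=[-0.62,-0.62,-0.62,-0.66,-0.7,-0.75,-0.8,-0.8,-0.8],
  dp=[
    [0.004,0.002,0],
    [0.006,0.004,0],
    [0.006,0.004,0],
    [0.006,0.004,0],
    [0.006,0.004,0],
    [0.006,0.004,0],
    [0.006,0.004,0],
    [0.006,0.004,0],
    [0.006,0.004,0],
  ],
  delta_rot=[
    [0,0,0],
    [0,0,0],
    [0,0,0],
    [0,0,0],
    [0,0,0],
    [0,0,0],
    [0,0,0],
    [0,0,0],
    [0,0,0],
  ],
)

```text
t: 8.27
eef_pos: [503.1, -116.4, 34.4]
tcp_rot: [-1.952, -2.461, -0.007]
contact_force: [7.7, 11.5, -1.3]
grip_width: 10.7
grasp_force: 61.1
```

```bash
python3 lev.py; python3 chk.py
python3 - <<'E'
from h import *
P=[]
for n,(x0,y0,w,h) in dict(scene=(305,250,60,60),side=(270,250,60,60)).items():
    im=viewer.capture(n); P.append(cv2.resize(im[y0:y0+h,x0:x0+w],(400,400),interpolation=cv2.INTER_CUBIC))
cv2.imwrite('pics/m5.png',np.hstack(P)[:,:,::-1])
E
```

```text
scene [270 251  30  21 230] angle -0.06200356 [ 408.67294 -254.04538] [ 486.97192 -232.81017]
side [251 240  38  15 267] angle -0.06289847 [ 409.94754 -259.2497 ] [ 481.92548 -234.7162 ]
t 8.37 tcp [ 503.1 -116.3   34.4] local [-60.2  43.9] dp cm [ 6.31 -0.03  0.26] rot [ 0.003 -0.004  0.001] F [ 7.6 12.8 -0.5] grip 10.711091695051989 61.05839028954506
side 266 285   .   .   .   .   .   .   .   .   .   .   .   .   .   .   .   .   .
side 267 285   .   .   .   .   .   .   .   .   .   .   .   .   .   .   .   .   .
side 268 285   .   .   .   .   .   .   .   .   .   .   .   .   .   .   .   .   .
side 269 285   .   .   .   .   .   .   .   .   .   .   .   .   .   .   .   .   .
side 270 285  26   .   .   .   .  24   .   .   .   .   .   .   .   .   .   .   .
side 271 285  28   .   .   .   .  32   .   .   .   .   .   .   .   .   .   .   .
side 272 285  31  25   .   .   .  30  32   .   .   .   .   .   .   .   .   .   .
side 273 285  28  29   .   .   .   .  33   .   .   .   .   .   .   .   .   .   .
side 274 285  25  31  26   .   .   .  29  32   .   .   .   .   .   .   .   .   .
side 275 285   .  27  29   .   .   .   .   .   .   .   .   .   .   .   .   .   .
side 276 285   .  26  33  25   .   .   .   .   .   .   .   .   .   .   .   .   .
side 277 285   .   .  31  23   .   .   .  30  40   .   .   .   .   .   .   .   .
side 278 285   .   .  28  23   .   .   .  77 107  61   .   .   .   .   .   .   .
side 279 285   .   .  24   .   .   .   .  86 142 121  75  24   .   .   .   .   .
side 280 285   .   .   .   .   .   .   .  79 145 156 123  59   .   .   .   .   .
```

View pics/m5.png

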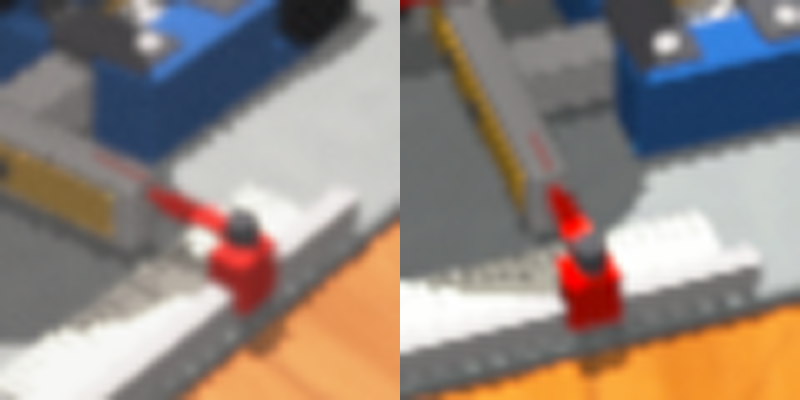

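The line and pointer are level, the lever is shut and the grip is 61 N. I'll hold a moment longer, then hand in.

Call:
jog_arm(
  hand=[-0.8,-0.8,-0.8,-0.8],
  dp=[
    [0,0,0],
    [0,0,0],
    [0,0,0],
    [0,0,0],
  ],
  delta_rot=[
    [0,0,0],
    [0,0,0],
    [0,0,0],
    [0,0,0],
  ],
)

```text
t: 8.85
eef_pos: [503.2, -116.4, 34.5]
tcp_rot: [-1.952, -2.461, -0.007]
contact_force: [7.4, 11.8, -0.7]
grip_width: 10.9
grasp_force: 61.1
```

```bash
python3 -c "
from plant import arm
print(arm.job_done())"
```

```text
the job is handed in; nothing more can be done
None
```

I handed the job in at about 8.9 s, verdict not returned: the bar's red line is level with the pointer to within about 1.5 mm, the lever looks fully shut, and the gripper still holds the bar at 61 N (above the 20–30 N you advised; the interface fixes it).

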